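Change over a twin dust-filter unit

TASK

The clogged filter cassette has been pulled out of the twin dust filter on the bench. Fit the clean white one in the empty bay: push it straight down past the bay's orange spring latch until it is fully home and the latch snaps back over it. Then turn the selector the shorter way until its pointer stands at the green mark on the side of the bay you filled; leave the clogged cassette, the sanding block and the cleaning stick where they are.

Things in the scene. Friction and masses are not known exactly. Their poses are not given: they have to be found in the camera images.
- unit: Twin dust-filter unit, fixed: dark base plate 300 x 190 x 8 mm with two bays side by side, a round selector valve in front, a grey air box with an upright hose stub behind (top 100 mm over the bench). Origin on the bench below the middle between the bays; +x to the rear (away from the robot), +y to the left, turned up to 12 degrees. The plate spans x = -200 to +100 mm.
- bay_empty: The bay without a cassette, left or right (50 mm off the unit's middle line; find out which): grey open-topped box 128 x 52 mm. Origin: centre of its underside, 8 mm above the bench; axes as the unit's. Slot 113 mm long (x), 38 mm wide (y), centred on the origin. Side and front walls with flared lips end 90 mm, the taller back wall 107 mm above the origin. Orange latch in mid-front (-x).
- bay_empty_floor (a point): Centre of the slot floor of the empty bay, 10 mm above the bay's origin: where the underside of the cassette ends up.
- bay_empty_latch (a joint): Sprung orange latch of the empty bay, 24 mm wide, pivoted 82 mm above the bay's origin; rad, 0 = shut (the spring shuts it), to 0.4. Its hook, inside the slot below the pivot, has a sloping upper face: a cassette pressed straight down (about 3 to 6 N, more than its weight) pushes it out towards the robot by 0.1 to 0.2 rad; once the cassette is home it snaps back over the ledge of its front end.
- bay_empty_hook (a point): Inner tip of the empty bay's latch hook, at its underside: 55 mm above the bay's origin (5 mm over the ledge of a cassette that is home), 6 mm inside the slot. Its ramp begins 20 mm higher; the thumb tab leans out to the front and ends 113 mm above the bay's origin.
- bay_full: The other bay, the same box with its own orange latch shut over a cassette that stays in it (a part of the bay; its blue grip ends 116 mm above this origin). Origin: centre of the underside; axes as the unit's.
- cassette_clean: Clean filter cassette, loose, upright on the bench: black frame, white pleated faces, body 110 (x) x 34 (y) x 72 mm high, its ends set back 7 mm above z = 40 (ledges for the latch), 0.1 to 0.21 kg; on top in the middle an upright blue grip 62 mm long (x), 14 thick (y), 34 high (106 in all). Origin: centre of the underside. Symmetrical, either end to the front; its length goes along the slot.
- cassette_clogged: The clogged cassette, the same size, with tan-brown dusty faces, dusty brownish frame and a dull, dusty blue grip, standing on the other side of the unit (which side is which changes). It stays where it is.
- selector (a joint): Black selector on the valve; turns endlessly about the vertical. Rad, 0 = pointer straight to the front (unit's -x), grows anticlockwise seen from above. Starts near the red mark at the rear (2.76 to 3.52). At the left (+y) green mark: -2.094, the same as 4.189; at the right (-y) one: 2.094. Light friction (0.06 N m); stays where it is left.
- grip (a point): Middle of the selector's grip bar on its axis, 77 mm above the bench. The bar is 13 mm thick, 52 long along the pointer's direction, 29 high, top 90 mm above the bench. The valve below is 100 mm wide, top 55 mm above the bench; the selector's round skirt (54 mm wide) reaches up to 62 mm.
- pointer (a point): Tip of the selector's white-lined pointer, 40 mm from its axis.
- mark_left (a point): Green mark on the valve top for the left (+y) bay: where the pointer's tip belongs, 40 mm from the axis, 60 degrees to the left of the red rear mark.
- mark_right (a point): Green mark for the right (-y) bay, 60 degrees to the right of the red rear mark.
- sanding_block: Cork sanding block with paper round it, 61 x 117 x 35 mm, loose, to the left behind the work; stays where it is.
- cleaning_stick: Amber cleaning stick, 34 x 170 x 32 mm, loose, near the front left edge of the bench; stays where it is.
Things that resemble listed ones, but are neither listed nor needed, are in the scene too. What is shaped like the cassette_clean but red is not meant.

How it is judged (in metres and radians):
On the way, in this order (a step that is already met when the one before it is completed fails the run):
1. the clean cassette, upright in the mouth of the empty bay, presses its latch open (value of joint bay_empty_latch above 0.09 rad and horizontal distance between cassette_clean and bay_empty below 0.008 m and angle between cassette_clean's own z axis and vertical below 0.15 rad and contact force between cassette_clean and bay_empty above 0.5 N), for 0.05 s.
2. the cassette is fully home and the latch has snapped back over it (z of cassette_clean in the frame of bay_empty below 0.0135 m and horizontal distance between cassette_clean and bay_empty below 0.006 m and value of joint bay_empty_latch below 0.04 rad), for 0.2 s.
3. the selector's pointer stands at the green mark of the bay just filled (((y of bay_empty in the frame of unit above 0 m and horizontal distance between pointer and mark_left below 0.007 m) or (y of bay_empty in the frame of unit below 0 m and horizontal distance between pointer and mark_right below 0.007 m))), for 0.2 s.
At the end, for the whole second after the job is handed in: The clean cassette sits at rest in the bay that was empty, within 3.5 mm of its floor, within 6 mm of its centre and upright within 0.06 rad, with the latch shut over it (below 0.04 rad); the selector's pointer tip is within 7 mm (10 degrees) of the green mark on that bay's side (all of step 2 and angle between cassette_clean's own z axis and vertical below 0.06 rad and linear speed of cassette_clean below 0.02 m/s and ((y of bay_empty in the frame of unit above 0 m and horizontal distance between pointer and mark_left below 0.007 m) or (y of bay_empty in the frame of unit below 0 m and horizontal distance between pointer and mark_right below 0.007 m))); the robot touches nothing.
It fails at once if the selector is turned the long way round (more than about 120 degrees from where it stood) (distance of pointer from where it was at the start of the episode above 0.07 m).
It fails at once if the clogged cassette is moved by more than 3 cm (distance of cassette_clogged from where it was at the start of the episode above 0.03 m).
It fails at once if the sanding block is moved by more than 3 cm (distance of sanding_block from where it was at the start of the episode above 0.03 m).
It fails at once if the cleaning stick is moved by more than 3 cm (distance of cleaning_stick from where it was at the start of the episode above 0.03 m).
It also fails if it takes over 51 s, if anything falls off the work surface, if the arm or the gripper's body presses on something with over 40 N, if the wrist force passes 120 N, or if a joint passes its speed limit or range.

ROBOT

A 6-joint arm with a two-finger parallel gripper is mounted at the origin on a cart in front of the work surface, level with it; the furniture and walls round the work are solid. World frame = base frame: x ahead of the robot, y to its left, z up, the work surface at z = 0. Lengths are in mm, angles in rad, forces in N, time in s.
With the tool pointing down it reaches from about 350 to 725 mm from the base axis. Payload 4.3 kg.
Tool frame: the origin (TCP) lies midway between the tips of the shut fingers; the grasp point (between the pads) lies 19 mm behind it; z points along the fingers, y is the line along which they close (so a half turn about z gives the same grasp; the last joint's range is limited). The gripper opens to 85 mm and grips with 20 to 120 N. Pads are 22 mm wide; open, the fingers measure 114 mm over their backs; the gripper's body (76 mm by 85 mm) begins 54 mm behind the grasp point. The pads swing forward as they close: fully open they stand 13 mm farther back than shut.
Start: joints at [-1.455, 0.377, 0.081, 1.274, 0, 1.46], TCP at [128.743, -560.439, 231.329] pointing down, gripper open.
Joint ranges: [-2.72, 2.72], [-0.84, 1.66], [-1.02, 1.22], [-1.77, 2.12], [-1.37, 1.28], [-3.14, 3.14]. Speed limits (rad/s): [2.57, 2.57, 3.14, 3.14, 3.14, 3.14].

INTERFACE

Orientations are given as a 3x3 rotation matrix whose columns are the frame's x, y, z axes.
In Python, from workcell import monitor, optics, job gives the robot as it stands.
- The arm moves only by the tool jog_arm, never from a script. Its argument "series" is a list of rows, each a list of 3 entries, a list of its own where there are three numbers: the shift along the tool's x, y, z in cm, then the turn, a rotation vector about the tool's x, y, z in degrees, then the gripper command: -1 is fully open, 1 is shut, values between are in proportion. In form: [[[tx, ty, tz], [wx, wy, wz], gripper], ...]. A call has 1 to 5 rows; each row is the pose to reach, as a shift and turn from the pose commanded when the call began, along the tool's axes at that moment; what a row does not reach only later rows make up. A row lasts 1/10 s, in which the tool goes at most 50 mm and 8.59 degrees, less where a joint would pass 70% of its speed; a pose out of reach is approached as far as the arm can. A call with a gripper value outside its range is refused whole. The fingers move at their own pace and stop on an object; "force" is the grip in N (left out, the last holds). Time passes only in rows, so rows that repeat a pose let the fingers close. It gives the time, the measured TCP pose, the force, the opening and the grip force at its end, in the units of the state.
- monitor.state(): the state, without advancing time (a new reading comes with each control period).
- optics.read_camera(name): name is "side" or "top" or "wrist"; returns a dict with "image" (480x640x3 uint8, blue, green, red), "camera_matrix" (3x3 intrinsics, pixels), "R" (3x3) and "t" (3): a world point X has camera coordinates R X + t; the wrist camera has in their place "mount" (4x4, takes a point from camera to tool coordinates, whose origin is the TCP and whose axes are the flange's). Camera axes: x right, y down, z forward; pixel columns grow to the right and rows downward; lengths in mm; the calibration is good to about 2 mm. A picture is of the moment at which its call begins: read the wrist's pose just before it. There is no depth.
- job.job_done(): hands the job in; it is judged then, once.
Trained networks look in a picture, given as the dict that the camera call returned (one of the last four; its "shot" number tells which), for a name from the list of things; names that differ only in an ending like _2 or _b are one class to them, and where a whole thing is asked for, a point or a joint stands for the part that bears it (a point fixed in the world has none). Each returns a list of dicts, best first, with "score" (0 to 1); they miss things now and then, are a little off and sometimes report something else, mostly with a low value. They report only what shows in the picture. A call takes as long as a camera call. They do not tell look-alikes from the thing itself.
- optics.spot_in(picture, label): "bbox" ([centre column, centre row, width, height] in pixels, round what is visible of it).
- optics.pinpoint(picture, label): "pixel" ([column, row] in pixels: a listed point, or the origin of a listed thing).
The state is a dict: "t": time; "q": joint angles; "dq": joint speeds; "effort": joint torques, N m; "tool_pos": TCP position; "eef_rot": TCP orientation; "wrist_force": force on the tool from outside, world axes, zero at the start; "wrist_torque": the same for the moment, N m; "width": finger opening in mm; "grip_force": force on a finger pad.
Only numpy, scipy, OpenCV 4.12 (cv2) and the standard library are available. Lean on these libraries where they do the work, as an engineer would, in place of code of your own. Each camera call takes 0.05 s, during which the arm holds its last target. There are 200 camera calls.

## Working session

There is one attempt and no reset: what is moved stays moved. The work goes in short steps, Python scripts to look and compute and a tool call to move; the robot and the scene stay as the last step left them, time stands still between calls to the robot, and variables do not carry over. Pictures are saved under pics/ and viewed, at most 13 in all, crops included, and the job is handed in when it is done.

Besides the shell and the picture viewer there is one more tool, called after ">>>" in YAML: its name, and indented under it one key for each argument. jog_arm: Moves the arm, as the interface text tells. Its arguments: {"type":"object","properties":{"series":{"type":"array"},"force":{"type":"number"}},"required":["series"]}

```bash
mkdir -p pics; cat > h.py <<'E'
from workcell import monitor, optics, job
import numpy as np, cv2
def shot(n,save=None):
    s=monitor.state(); p=optics.read_camera(n)
    if save: cv2.imwrite('pics/'+save,p['image'])
    K=np.array(p['camera_matrix'])
    if n=='wrist':
        M=np.array(p['mount']); T=np.eye(4); T[:3,:3]=s['eef_rot']; T[:3,3]=s['tool_pos']
        W=np.linalg.inv(T@M); p['R_']=W[:3,:3]; p['t_']=W[:3,3]
    else: p['R_']=np.array(p['R']); p['t_']=np.array(p['t']).ravel()
    p['K_']=K; return p
def ray(p,px,z):
    d=p['R_'].T@np.linalg.inv(p['K_'])@np.array([px[0],px[1],1.]); c=-p['R_'].T@p['t_']
    return c+d*(z-c[2])/d[2]
def proj(p,X):
    v=p['K_']@(p['R_']@np.array(X,float)+p['t_']); return v[:2]/v[2]
E
python3 - <<'E'
from h import *
Z=dict(unit=0,bay_empty=8,bay_empty_floor=18,bay_empty_hook=63,bay_full=8,cassette_clean=0,cassette_clogged=0,grip=77,pointer=62,mark_left=55,mark_right=55,sanding_block=0,cleaning_stick=0)
for n in('top','side'):
    p=shot(n,n+'0.png')
    print(n,'cam',-p['R_'].T@p['t_'])
    for k,z in Z.items():
        for r in optics.pinpoint(p,k)[:3]: print(k,round(r['score'],2),np.round(r['pixel']),np.round(ray(p,r['pixel'],z)[:2]))
s=monitor.state();print(s['t'],s['eef_rot'],s['width'])
E
```

```text
top cam [ 382.57488711  -57.15084261 1530.64926392]
unit 0.56 [304. 226.] [583. -16.]
bay_empty 0.91 [287. 230.] [570.  33.]
bay_empty_floor 0.85 [290. 232.] [564.  24.]
bay_empty_hook 0.59 [291. 250.] [510.  20.]
bay_full 0.74 [314. 260.] [484. -40.]
bay_full 0.66 [322. 220.] [597. -67.]
bay_full 0.63 [289. 246.] [525.  28.]
cassette_clean 0.58 [418. 260.] [ 477. -336.]
cassette_clean 0.57 [462. 291.] [ 386. -455.]
cassette_clogged 0.87 [189. 253.] [515. 311.]
grip 0.76 [316. 276.] [438. -47.]
pointer 0.62 [315. 260.] [481. -45.]
mark_left 0.76 [303. 271.] [452. -10.]
mark_right 0.82 [323. 266.] [465. -65.]
sanding_block 0.75 [190. 191.] [692. 308.]
cleaning_stick 0.88 [186. 315.] [340. 320.]
side cam [202.36410931 977.16306838 746.13970904]
bay_empty 0.93 [293. 281.] [569.  21.]
bay_empty_floor 0.69 [333. 254.] [ 498. -112.]
bay_empty_floor 0.65 [290. 277.] [577.  21.]
bay_empty_floor 0.19 [340. 251.] [ 484. -136.]
bay_empty_hook 0.55 [312. 264.] [520.   9.]
cassette_clean 0.71 [390. 206.] [ 392. -483.]
cassette_clogged 0.82 [274. 369.] [512. 317.]
grip 0.77 [346. 251.] [445. -46.]
pointer 0.71 [332. 254.] [483. -49.]
mark_left 0.69 [340. 263.] [453. -22.]
mark_right 0.56 [339. 253.] [467. -67.]
sanding_block 0.87 [196. 345.] [706. 293.]
cleaning_stick 0.82 [354. 385.] [341. 317.]
cleaning_stick 0.24 [192. 347.] [712. 300.]
1.4 [[ 9.74609549e-01  2.23911201e-01  1.56980988e-05]
 [ 2.23911202e-01 -9.74609549e-01 -3.59237092e-05]
 [ 7.25579612e-06  3.85265702e-05 -9.99999999e-01]] 85.1080335329967
```

View pics/top0.png

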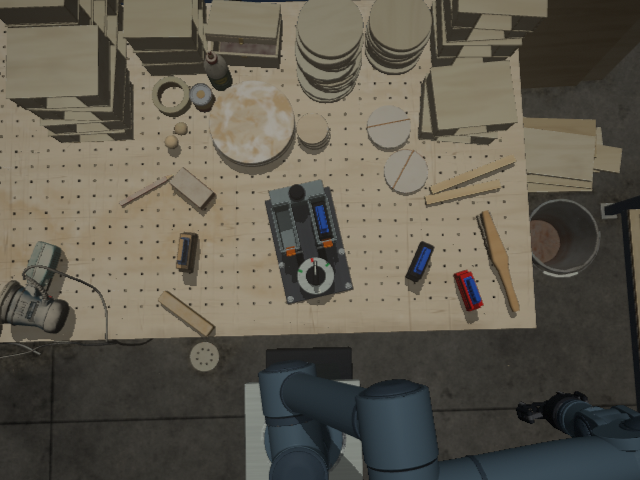

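View pics/side0.png

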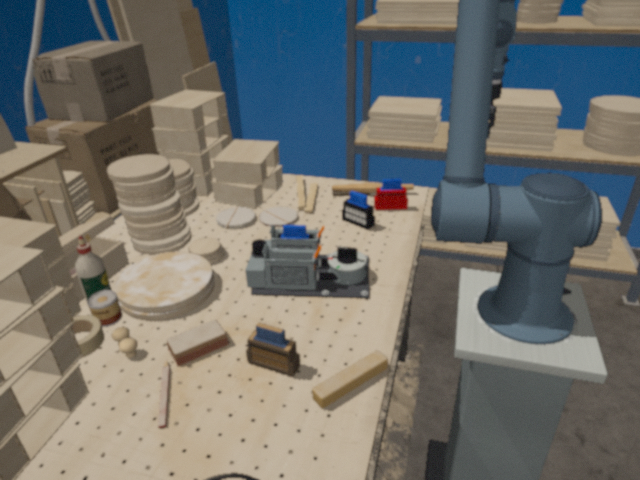

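The empty bay is the left one: its open slot is at about (287,225) in the top view. The clean cassette is at (420,260) and the red decoy at (467,290). Next I go above the clean cassette.

>>> jog_arm:
  series:
    - [[4.3,-1.6,-0.3],[0,0,5],-1]
    - [[8.6,-3.3,-0.6],[0,0,10],-1]
    - [[12.9,-4.9,-1],[0,0,15],-1]
    - [[17.1,-6.6,-1.3],[0,0,20],-1]
    - [[21.3,-8.2,-1.6],[0,0,25],-1]

```text
t: 1.9
tool_pos: [319.3, -431.7, 247.6]
eef_rot: [[0.977, -0.213, 0.0], [-0.213, -0.977, -0.0], [0.0, 0.0, -1.0]]
wrist_force: [0.0, -0.2, 0.2]
width: 85.5
grip_force: 0.0
```

>>> jog_arm:
  series:
    - [[3.2,-3.3,-0.4],[0,0,5],-1]
    - [[6.4,-6.6,-0.8],[0,0,10],-1]
    - [[9.6,-9.9,-1.2],[0,0,15],-1]
    - [[12.6,-13.2,-1.2],[0,0,20],-1]

```text
t: 2.3
tool_pos: [470.6, -329.1, 260.1]
eef_rot: [[0.846, -0.534, 0.001], [-0.534, -0.846, -0.001], [0.002, 0.0, -1.0]]
wrist_force: [0.6, -0.8, -0.1]
width: 85.4
grip_force: 0.0
```

```bash
python3 - <<'E'
from h import *
p=shot('wrist','w1.png')
s=monitor.state();print(s['t'],s['tool_pos'],np.abs(s['dq']).max(),-p['R_'].T@p['t_'])
for k in ['cassette_clean']:
    for r in optics.pinpoint(p,k)[:3]: print(k,r['score'],r['pixel'],ray(p,r['pixel'],0))
# blue grip mask -> fit rectangle at z=106
h=cv2.cvtColor(p['image'],cv2.COLOR_BGR2HSV); m=cv2.inRange(h,(100,120,60),(130,255,255))
n,l,st,c=cv2.connectedComponentsWithStats(m)
for i in range(1,n):
    if st[i,4]>500: print(st[i],c[i],ray(p,c[i],100))
E
```

```text
2.35 [ 475.46409571 -324.50913976  259.51655729] 0.30185606911358603 [ 527.72377168 -365.44084519  402.61941224]
cassette_clean 0.78 [464.7, 196.8] [ 391.02704803 -461.36581217    0.        ]
cassette_clean 0.72 [324.9, 195.8] [ 472.47278135 -334.49764611    0.        ]
[ 306  165   31   86 1988] [321.68561368 206.00251509] [ 480.50890123 -335.5095769   100.        ]
[ 462  176   79   67 1499] [501.53035357 208.48765844] [ 400.25264287 -458.66836039  100.        ]
[  0 252  36  46 960] [ 13.53645833 277.728125  ] [569.10698796 -78.435219   100.        ]
```

View pics/w1.png

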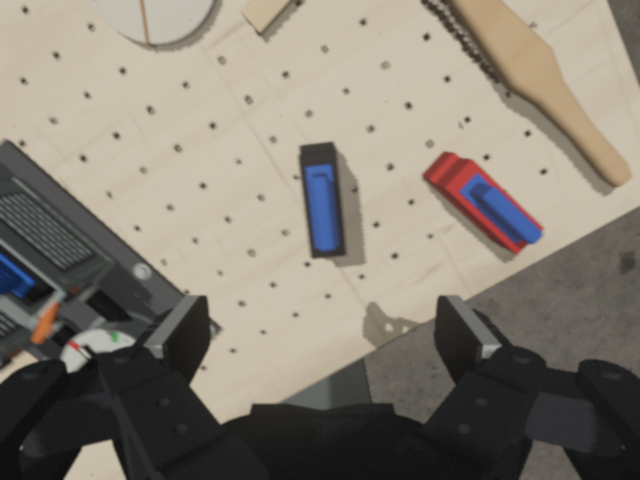

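The clean cassette stands at (322,200), its blue grip from (318,165) to (325,250), with the red one on the right. The arm was still settling, so I repeat the measurement and fit the blue grip box.

```bash
cat >> h.py <<'E'
from scipy.optimize import least_squares
def box(x,y,a,lx,ly,z0,z1):
    return [[x+np.cos(a)*u*lx/2-np.sin(a)*v*ly/2,y+np.sin(a)*u*lx/2+np.cos(a)*v*ly/2,z] for u in(-1,1) for v in(-1,1) for z in(z0,z1)]
def mom(m):
    M=cv2.moments(m); A=M['m00']; return np.array([M['m10']/A,M['m01']/A,M['mu20']/A/20,M['mu11']/A/20,M['mu02']/A/20])
def fitbox(p,cnt,x0,l,z):
    o=mom(cnt)
    f=lambda v: mom(cv2.convexHull(np.float32([proj(p,X) for X in box(*v,*l,*z)])))-o
    r=least_squares(f,x0,diff_step=1e-4,x_scale=[10,10,.1]); return r.x,r.fun
def blues(p,lo=(100,120,60)):
    m=cv2.inRange(cv2.cvtColor(p['image'],cv2.COLOR_BGR2HSV),lo,(130,255,255))
    cs,_=cv2.findContours(m,cv2.RETR_EXTERNAL,cv2.CHAIN_APPROX_NONE); return sorted(cs,key=cv2.contourArea)[::-1]
E
python3 - <<'E'
from h import *
optics.read_camera('wrist')
p=shot('wrist')
s=monitor.state();print(s['t'],s['tool_pos'],np.abs(s['dq']).max(),s['eef_rot'])
for c in blues(p)[:3]: print(fitbox(p,c,[475,-335,-.55],(62,14),(72,106)))
E
```

```text
2.5 [ 469.32397492 -329.42358548  259.09954193] 0.045426456852314535 [[ 8.49022073e-01 -5.28357014e-01 -6.21351639e-04]
 [-5.28357262e-01 -8.49022080e-01 -3.33561099e-04]
 [-3.51301914e-04  6.11496387e-04 -9.99999751e-01]]
(array([ 4.77697367e+02, -3.35874953e+02, -4.64093854e-01]), array([ 0.0059209 , -0.01816811, -0.94889926, -0.2752697 , -2.37510062]))
(array([ 3.94733252e+02, -4.62264201e+02,  3.30215510e-01]), array([ 0.02008155,  0.00671193, -1.06425415, -1.65952345, -1.6003678 ]))
(array([ 5.67885365e+02, -6.94091832e+01, -2.55677707e-01]), array([ 0.37626027,  0.62395821,  9.42233143,  4.72280643, 13.5720312 ]))
```

>>> jog_arm:
  series:
    - [[1.05,0.1,4.5],[0,0,-5.3],-1]
    - [[1.05,0.1,9],[0,0,-5.3],-1]
    - [[1.05,0.1,13.5],[0,0,-5.3],-0.3]
    - [[1.05,0.1,16],[0,0,-5.3],-0.2]
    - [[1.05,0.1,17.5],[0,0,-5.3],-0.1]

```text
t: 3.0
tool_pos: [473.9, -336.3, 81.2]
eef_rot: [[0.892, -0.452, -0.004], [-0.452, -0.892, 0.003], [-0.005, -0.001, -1.0]]
wrist_force: [-0.4, -0.9, -0.0]
width: 47.2
grip_force: 0.0
```

>>> jog_arm:
  series:
    - [[0,0,0],[0,0,0],0.2]
    - [[0,0,0],[0,0,0],1]
    - [[0,0,0],[0,0,0],1]
    - [[0,0,0],[0,0,0],1]
    - [[0,0,0],[0,0,0],1]
  force: 60

```text
t: 3.5
tool_pos: [477.7, -337.2, 85.4]
eef_rot: [[0.893, -0.45, 0.001], [-0.45, -0.893, -0.002], [0.002, 0.001, -1.0]]
wrist_force: [-0.7, 1.2, 1.5]
width: 12.9
grip_force: 61.4
```

>>> jog_arm:
  series:
    - [[0,0,-4],[0,0,0],1]
    - [[0,0,-8],[0,0,0],1]
    - [[-1.5,-3,-11.5],[0,0,-7],1]
    - [[-3.5,-6.5,-14.5],[0,0,-14],1]
    - [[-5.5,-10.5,-16],[0,0,-21],1]

```text
t: 4.0
tool_pos: [476.4, -218.1, 247.8]
eef_rot: [[0.995, -0.097, 0.005], [-0.097, -0.995, -0.003], [0.005, 0.003, -1.0]]
wrist_force: [0.3, -0.2, -3.1]
width: 12.4
grip_force: 60.9
```

```bash
python3 - <<'E'
from h import *
s=monitor.state();R=np.array(s['eef_rot']);print(s['t'],s['tool_pos'],s['width'],s['wrist_force'])
print(R.T@(np.array([470,-80,245])-s['tool_pos']), np.degrees(np.arctan2(R[1,0],R[0,0])))
E
```

```text
4.0 [ 476.44431264 -218.13162878  247.76699246] 12.44243607607775 [ 0.30276818 -0.16656825 -3.07397702]
[ -19.83999482 -136.85946795    2.32226612] -5.572145725901443
```

>>> jog_arm:
  series:
    - [[-0.7,-4.5,0],[0,0,-5],1]
    - [[-1.4,-9,0],[0,0,-10],1]
    - [[-2,-13.7,0],[0,0,-15.5],1]
    - [[-2,-13.7,0],[0,0,-15.5],1]
    - [[-2,-13.7,0],[0,0,-15.5],1]

```text
t: 4.5
tool_pos: [469.2, -78.7, 244.7]
eef_rot: [[0.985, 0.171, 0.001], [0.171, -0.985, -0.001], [0.0, 0.001, -1.0]]
wrist_force: [-0.3, -0.9, -2.4]
width: 12.1
grip_force: 61.0
```

```bash
python3 - <<'E'
from h import *
p=shot('wrist','w2.png')
s=monitor.state();print(s['t'],s['tool_pos'],s['eef_rot'])
for k,z in dict(unit=0,bay_empty=8,bay_empty_floor=18,bay_empty_hook=63,bay_full=8,grip=77,pointer=62,mark_left=55,mark_right=55).items():
    for r in optics.pinpoint(p,k)[:2]: print(k,round(r['score'],2),np.round(r['pixel']),np.round(ray(p,r['pixel'],z)[:2],1))
E
```

```text
4.55 [469.38419281 -79.73102171 244.61523954] [[ 9.85528871e-01  1.69506140e-01  7.16557943e-04]
 [ 1.69506763e-01 -9.85528593e-01 -9.22182740e-04]
 [ 5.49872704e-04  1.03029913e-03 -9.99999318e-01]]
unit 0.78 [277.  75.] [582.2 -16.3]
unit 0.72 [328.  77.] [589.2 -64.9]
bay_empty 0.62 [223.  78.] [570.2  31.3]
bay_empty 0.58 [278. 241.] [422.  -41.6]
bay_empty_floor 0.78 [220.  77.] [569.2  32.2]
bay_empty_hook 0.69 [210. 135.] [519.2  23. ]
bay_full 0.94 [327.  76.] [588.4 -64. ]
grip 0.62 [278. 243.] [440.7 -46.3]
grip 0.16 [239. 213.] [461.  -10.5]
pointer 0.82 [285. 192.] [482.5 -45.3]
pointer 0.66 [321. 255.] [431.7 -85.2]
mark_left 0.59 [243. 216.] [454.2 -10.6]
```

View pics/w2.png

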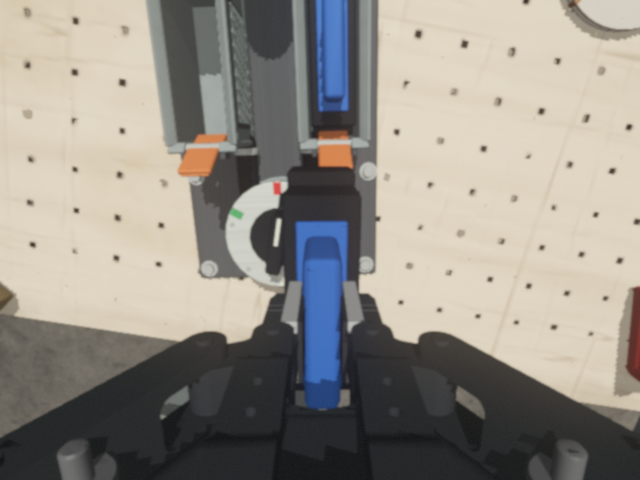

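The view shows the empty bay's mouth at upper left, from (150,0) to (237,150), with its latch at (203,155). The pointer is near red, the left green mark is at (237,213), and the cassette hangs straight. Next I move over for a square view of the bay.

>>> jog_arm:
  series:
    - [[3.5,-1,0],[0,0,0],1]
    - [[7,-2,0],[0,0,0],1]
    - [[7,-2,0],[0,0,0],1]
    - [[7,-2,0],[0,0,0],1]

```text
t: 5.4
tool_pos: [534.9, -48.0, 243.8]
eef_rot: [[0.985, 0.17, -0.001], [0.17, -0.985, -0.0], [-0.001, -0.0, -1.0]]
wrist_force: [-0.4, -0.4, -2.0]
width: 12.4
grip_force: 60.9
```

```bash
python3 - <<'E'
from h import *
p=shot('wrist')
s=monitor.state();print(s['t'],s['tool_pos'],s['eef_rot'][0])
for k,z in dict(unit=0,bay_empty=8,bay_empty_floor=18,bay_empty_hook=63,bay_full=8,grip=77,pointer=62,mark_left=55,mark_right=55).items():
    for r in optics.pinpoint(p,k)[:2]: print(k,round(r['score'],2),np.round(r['pixel']),np.round(ray(p,r['pixel'],z)[:2],1))
# model overlay: slot outline at z=98 for the estimate
im=p['image'].copy()
a=np.radians(11)
for X in (box(569.5,31.5,a,113,38,98,115)): cv2.circle(im,tuple(int(round(v)) for v in proj(p,X)),2,(0,255,255) if X[2]==98 else (255,0,255),-1)
cv2.imwrite('pics/w3.png',im)
np.savez('w3.npz',im=p['image'],K_=p['K_'],R_=p['R_'],t_=p['t_'])
E
```

```text
5.45 [534.32987872 -48.24406256 243.9711704 ] [ 0.9855835   0.1691853  -0.00122407]
unit 0.84 [299. 150.] [582.3 -17.4]
bay_empty 0.73 [248. 154.] [570.3  31.1]
bay_empty_floor 0.67 [242. 156.] [568.1  34.1]
bay_empty_hook 0.67 [237. 216.] [520.9  24.4]
bay_full 0.9 [350. 154.] [587.7 -68.4]
mark_left 0.83 [264. 288.] [453.5  -7.5]
mark_left 0.61 [321. 254.] [496.  -54.7]
```

View pics/w3.png

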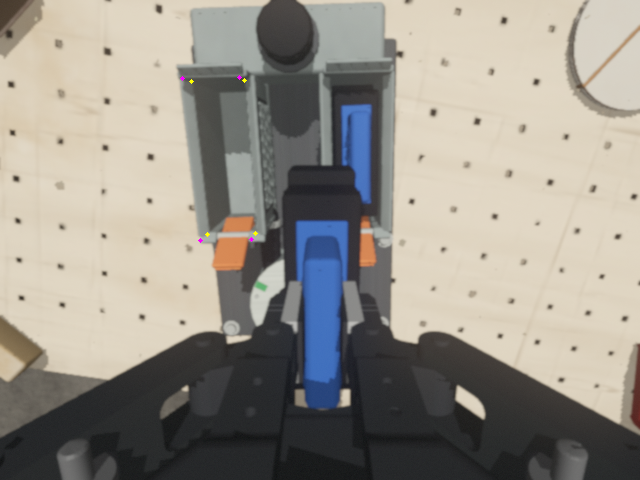

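```bash
cat > ov.py <<'E'
import sys
from h import *
d=np.load('w3.npz'); p=dict(d); x,y,a=map(float,sys.argv[1:4]); S=4
im=cv2.resize(p['im'][55:265,165:280],None,fx=3.8,fy=2.85,interpolation=cv2.INTER_CUBIC)
im=cv2.resize(p['im'][60:250,170:420],None,fx=3.1,fy=3.1,interpolation=cv2.INTER_CUBIC)
f=lambda X:tuple(int(round(v)) for v in (proj(p,X)-[170,60]+.5)*3.1)
a=np.radians(a)
def poly(cx,cy,lx,ly,z,c):
    b=box(cx,cy,a,lx,ly,z,z+1); q=[b[0],b[2],b[6],b[4]]
    cv2.polylines(im,[np.int32([f(X) for X in q])],True,c,1)
for o in (0,100):
    cx,cy=x+np.sin(a)*o,y-np.cos(a)*o
    poly(cx,cy,128,52,98,(0,255,255)); poly(cx,cy,113,38,18,(0,0,255)); 
    poly(cx,cy,113,38,98,(0,255,0))
poly(x+np.sin(a)*50-np.cos(a)*50,y-np.cos(a)*50-np.sin(a)*50,300,190,8,(255,0,255))
cv2.imwrite('pics/'+sys.argv[4],im)
E
python3 ov.py 570 31.3 11.5 ov1.png
```

```text
(no output)
```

View pics/ov1.png

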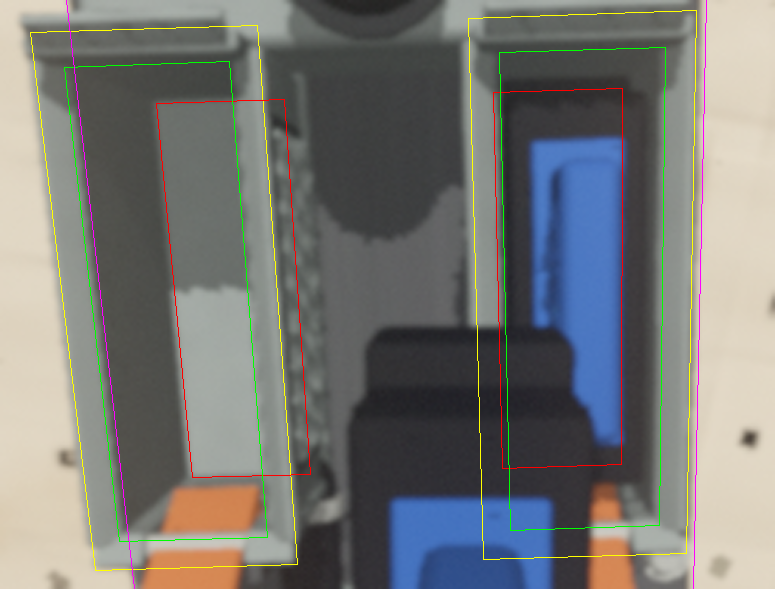

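```bash
python3 - <<'E'
from h import *
p=dict(np.load('w3.npz'));x0,y0,S=250,150,4
im=cv2.resize(p['im'][y0:y0+145,x0:x0+150],None,fx=S,fy=S,interpolation=cv2.INTER_CUBIC)
im=np.clip(im.astype(float)*1.8,0,255).astype(np.uint8)
a=np.radians(9.74);b=158.6;T=(534.3,-48.2)
for lx,ly,z0,z1,c in((110,34,b,b+40,(0,255,255)),(96,34,b+40,b+72,(0,255,0)),(62,14,b+72,b+106,(0,0,255))):
    B=box(*T,a,lx,ly,z0,z1)
    for z in(0,1):
        q=[B[0+z],B[2+z],B[6+z],B[4+z]]
        cv2.polylines(im,[np.int32([(proj(p,X)-[x0,y0]+.5)*S for X in q])],True,c,1)
cv2.imwrite('pics/ov2.png',im)
E
```

```text
(no output)
```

View pics/ov2.png

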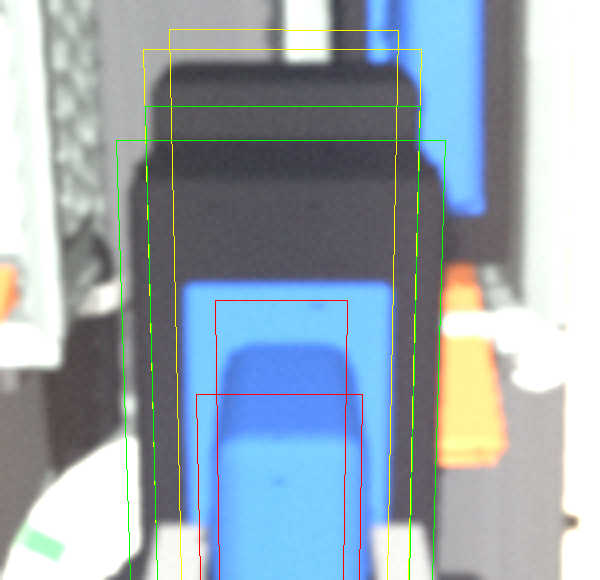

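In ov1 the model outline matches the bay at (570, 31.3) with a yaw of 11.5°. In ov2 the held cassette sits about 2.6 mm behind the tool centre. I now move over the bay with that correction.

>>> jog_arm:
  series:
    - [[2.5,-3.6,0],[0,0,-0.9],1]
    - [[5.1,-7.3,0],[0,0,-1.8],1]
    - [[5.1,-7.3,1.8],[0,0,-1.8],1]
    - [[5.1,-7.3,3.4],[0,0,-1.8],1]
    - [[5.1,-7.3,3.4],[0,0,-1.8],1]

```text
t: 6.4
tool_pos: [571.0, 32.9, 207.9]
eef_rot: [[0.98, 0.201, -0.005], [0.201, -0.98, 0.0], [-0.005, -0.001, -1.0]]
wrist_force: [-0.6, -0.2, -1.9]
width: 13.0
grip_force: 60.6
```

```bash
python3 - <<'E'
from h import *
p=shot('wrist','w4.png')
s=monitor.state();R=np.array(s['eef_rot']);print(s['t'],s['tool_pos'],np.degrees(np.arctan2(R[1,0],R[0,0])),R[2])
print(R.T@(np.array([572.5,32.1,208])-s['tool_pos']))
E
```

```text
6.45 [571.60337774  32.62297414 209.27042891] 11.551403166780979 [-2.87417616e-03 -6.06644558e-04 -9.99995686e-01]
[0.77738581 0.69269667 1.26777982]
```

View pics/w4.png

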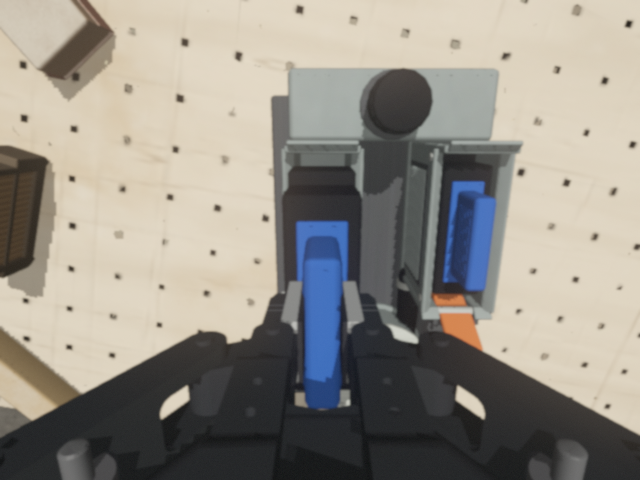

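Centred over the bay, with the rear lip at columns 287–360 and the cassette at 286–360. Lowering into the mouth.

>>> jog_arm:
  series:
    - [[0.05,0,1],[0,0,0],1]
    - [[0.05,0,2],[0,0,0],1]
    - [[0.05,0,3],[0,0,0],1]
    - [[0.05,0,3.5],[0,0,0],1]
    - [[0.05,0,3.5],[0,0,0],1]

```text
t: 6.95
tool_pos: [572.5, 32.5, 174.2]
eef_rot: [[0.98, 0.2, -0.002], [0.2, -0.98, -0.0], [-0.002, -0.0, -1.0]]
wrist_force: [0.1, 0.3, -1.7]
width: 12.5
grip_force: 60.9
```

Inside the mouth with no side force, so I push on past the latch.

>>> jog_arm:
  series:
    - [[0,0,0.8],[0,0,0],1]
    - [[0,0,1.6],[0,0,0],1]
    - [[0,0,2.4],[0,0,0],1]
    - [[0,0,3.2],[0,0,0],1]
    - [[0,0,3.6],[0,0,0],1]

```text
t: 7.45
tool_pos: [574.6, 32.7, 139.1]
eef_rot: [[0.98, 0.2, 0.003], [0.2, -0.98, 0.0], [0.003, 0.0, -1.0]]
wrist_force: [3.6, 1.4, -0.8]
width: 12.7
grip_force: 61.0
```

>>> jog_arm:
  series:
    - [[0,0,0.8],[0,0,0],1]
    - [[0,0,1.6],[0,0,0],1]
    - [[0,0,2.4],[0,0,0],1]
    - [[0,0,3.0],[0,0,0],1]
    - [[0,0,3.2],[0,0,0],1]

```text
t: 7.95
tool_pos: [575.1, 33.3, 107.4]
eef_rot: [[0.98, 0.2, 0.004], [0.2, -0.98, 0.002], [0.004, -0.001, -1.0]]
wrist_force: [6.4, 3.2, 3.6]
width: 12.9
grip_force: 61.4
```

>>> jog_arm:
  series:
    - [[0,0,0.3],[0,0,0],1]
    - [[0,0,0.5],[0,0,0],1]
    - [[0,0,0.6],[0,0,0],1]
    - [[0,0,0.6],[0,0,0],1]
    - [[0,0,0.6],[0,0,0],1]

```text
t: 8.45
tool_pos: [575.9, 34.7, 103.7]
eef_rot: [[0.98, 0.201, 0.006], [0.201, -0.98, 0.005], [0.007, -0.004, -1.0]]
wrist_force: [5.5, 6.6, 10.9]
width: 12.8
grip_force: 62.7
```

>>> jog_arm:
  series:
    - [[0,0,0.3],[0,0,0],1]
    - [[0,0,0.3],[0,0,0],1]
    - [[0,0,0.3],[0,0,0],1]

```text
t: 8.75
tool_pos: [576.4, 34.9, 103.5]
eef_rot: [[0.98, 0.201, 0.009], [0.201, -0.98, 0.005], [0.009, -0.003, -1.0]]
wrist_force: [0.3, 7.3, 26.7]
width: 12.8
grip_force: 64.9
```

```bash
python3 - <<'E'
from h import *
s=monitor.state();print(s['t'],s['tool_pos'],s['wrist_force'])
p=shot('side')
im=p['image']; cv2.imwrite('pics/s1.png',cv2.resize(im[215:310,230:390],None,fx=5,fy=5,interpolation=cv2.INTER_CUBIC))
E
```

```text
8.75 [576.39633523  34.89528714 103.45030897] [ 0.26800793  7.25739091 26.65693572]
```

View pics/s1.png

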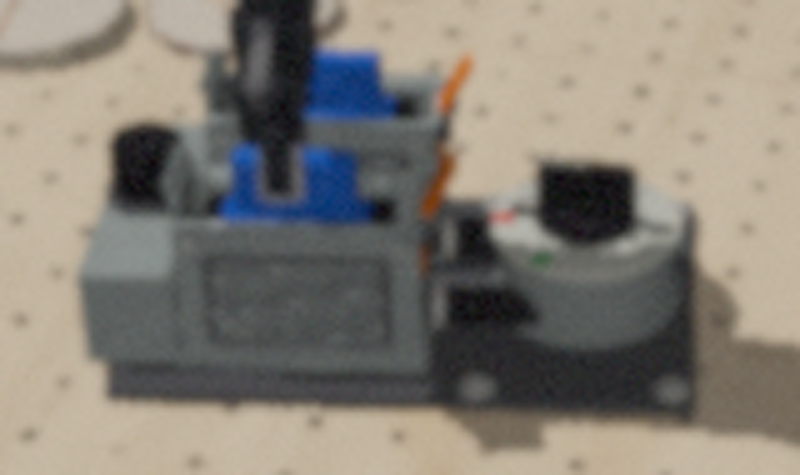

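The side force vanished and the vertical force rose to 27 N at the predicted depth, so the cassette is home. The image shows both orange latches at the same angle, so it has snapped shut. Unloading, opening and lifting.

>>> jog_arm:
  series:
    - [[0,0,-0.5],[0,0,0],1]
    - [[0,0,-0.6],[0,0,0],0.3]
    - [[0,0,-0.6],[0,0,0],0.2]
    - [[0,0,-0.8],[0,0,0],0.2]
    - [[0,0,-2],[0,0,0],0.2]

```text
t: 9.3
tool_pos: [570.5, 32.4, 116.3]
eef_rot: [[0.98, 0.2, -0.006], [0.2, -0.98, -0.0], [-0.006, -0.001, -1.0]]
wrist_force: [-0.8, -0.5, 0.4]
width: 33.9
grip_force: 0.0
```

>>> jog_arm:
  series:
    - [[0,0,-3],[0,0,0],0.2]
    - [[0,0,-6.5],[0,0,0],0.2]
    - [[-3,2,-9],[0,0,0],0.2]
    - [[-7,4,-10],[0,0,0],0.2]
    - [[-11,5.2,-10],[0,0,0],0.2]

```text
t: 9.8
tool_pos: [476.3, -42.0, 220.8]
eef_rot: [[0.98, 0.2, 0.004], [0.2, -0.98, -0.002], [0.004, 0.003, -1.0]]
wrist_force: [1.2, -1.5, 1.0]
width: 34.1
grip_force: 0.0
```

>>> jog_arm:
  series:
    - [[-3,0,0],[0,0,0],0.2]
    - [[-6,0,0],[0,0,0],0.2]
    - [[-8,0,0],[0,0,0],0.2]
    - [[-8,0,0],[0,0,0],0.2]
    - [[-8,0,0],[0,0,0],0.2]

```text
t: 10.3
tool_pos: [397.8, -56.6, 218.9]
eef_rot: [[0.98, 0.199, 0.001], [0.199, -0.98, -0.0], [0.001, 0.001, -1.0]]
wrist_force: [0.3, -0.3, -0.4]
width: 34.2
grip_force: 0.0
```

```bash
python3 - <<'E'
from h import *
s=monitor.state();R=np.array(s['eef_rot']);print(s['t'],s['tool_pos'],R,s['width'],s['wrist_force'])
p=shot('wrist','w5.png')
np.savez('w5.npz',im=p['image'],K_=p['K_'],R_=p['R_'],t_=p['t_'])
for k,z in dict(unit=0,bay_empty=8,bay_empty_hook=63,cassette_clean=18,bay_full=8,grip=77,pointer=62,mark_left=55,mark_right=55).items():
    for r in optics.pinpoint(p,k)[:2]: print(k,round(r['score'],2),np.round(r['pixel']),np.round(ray(p,r['pixel'],z)[:2],1))
E
```

```text
10.3 [397.76301455 -56.58957078 218.87561553] [[ 9.79920863e-01  1.99383131e-01  1.21189530e-03]
 [ 1.99383708e-01 -9.79921424e-01 -3.74347563e-04]
 [ 1.11292358e-03  6.08463167e-04 -9.99999196e-01]] 34.155532104407364 [ 0.28746191 -0.31527767 -0.40229075]
bay_empty_hook 0.69 [246.  34.] [521.5  22.8]
grip 0.77 [315. 166.] [440.6 -43.8]
pointer 0.89 [328. 106.] [484.9 -44.5]
mark_left 0.66 [276. 137.] [454.9  -9.4]
mark_left 0.4 [358. 141.] [465.1 -73. ]
mark_right 0.62 [362. 137.] [468.3 -75.1]
mark_right 0.55 [247.  36.] [521.9  24.2]
```

View pics/w5.png

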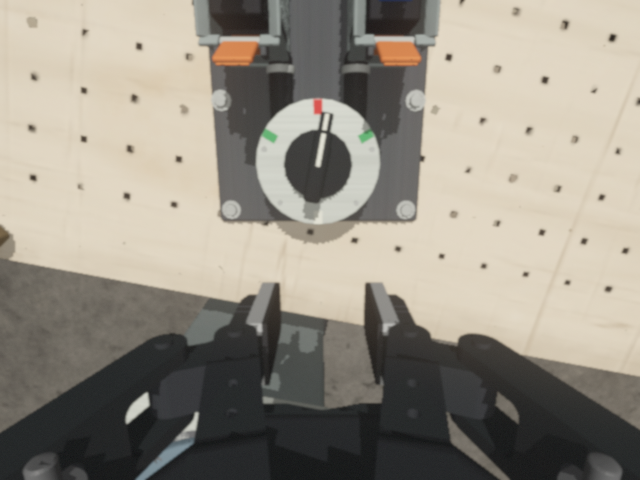

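The pointer at (327,113) stands just right of the red mark at (318,106); the left green mark is at (270,136). Measuring the axis and checking wrist range.

```bash
python3 - <<'E'
from h import *
p=dict(np.load('w5.npz'))
s=monitor.state();R=np.array(s['eef_rot']);print(s['t'],s['tool_pos'],np.round(s['q'],3))
m=cv2.inRange(cv2.cvtColor(p['im'],cv2.COLOR_BGR2HSV),(0,0,150),(180,45,255));m[:90]=0;m[230:]=0;m[:,:250]=0;m[:,390:]=0
cs,_=cv2.findContours(m,cv2.RETR_EXTERNAL,cv2.CHAIN_APPROX_NONE);c=max(cs,key=len)
e=cv2.fitEllipse(cv2.convexHull(c));print(e);ax=ray(p,e[0],55);print('axis',ax)
for n,px,z in(('tip',(327.5,113),62),('red',(318,106),55),('gl',(270,136),55),('gr',(366,136.5),55),('linebase',(318,165),90)):
    v=ray(p,px,z)-ax;print(n,np.round(v[:2],1),np.degrees(np.arctan2(v[1],v[0])))
d=ax-np.array(s['tool_pos']);print('tool shift',(R.T@d)[:2])
E
```

```text
10.8 [397.58700308 -56.32920014 218.14832108] [-0.299  0.034 -0.387  1.15  -0.     2.641]
((318.86474609375, 201.0287628173828), (142.7984619140625, 209.82443237304688), 177.67822265625)
axis [411.77074878 -52.21699649  55.        ]
tip [68.5  7. ] 5.858153910593621
red [72.4 15.2] 11.867572375785933
gl [43.  47.8] 48.04450866749282
gr [ 57.7 -26.3] -24.483529958611506
linebase [31.2  6.6] 11.984381395023822
tool shift [14.77365916 -1.18041416]
```

```bash
python3 - <<'E'
from h import *
p=dict(np.load('w5.npz'))
s=monitor.state();R=np.array(s['eef_rot'])
ax=ray(p,(318.5,160.3),55);print('axis',ax)
for n,px,z in(('tip',(327.5,113),62),('red',(318,106),55),('gl',(270,136),55),('gr',(366,136.5),55),('linebase',(318,165),90)):
    v=ray(p,px,z)-ax;print(n,np.round(v[:2],1),np.degrees(np.arctan2(v[1],v[0])))
print('tool shift',R.T@(np.array([ax[0],ax[1],68])-np.array(s['tool_pos'])))
E
```

```text
axis [443.97021937 -45.45533952  55.        ]
tip [36.3  0.3] 0.41630402154634844
red [40.2  8.5] 11.874127336830146
gl [10.8 41.1] 75.25892796802997
gr [ 25.5 -33. ] -52.36039427821995
linebase [-1.  -0.1] -172.03577161317426
tool shift [ 47.67066583  -1.35734451 150.13269849]
```

>>> jog_arm:
  series:
    - [[2.3,-0.1,3],[0,0,5.5],0.2]
    - [[4.6,-0.1,6],[0,0,11.5],0.2]
    - [[4.6,-0.1,10],[0,0,11.5],0.2]
    - [[4.6,-0.1,13],[0,0,11.5],0.2]
    - [[4.6,-0.1,14.9],[0,0,11.5],0.2]

```text
t: 11.3
tool_pos: [440.8, -45.7, 66.8]
eef_rot: [[1.0, 0.001, -0.003], [0.001, -1.0, 0.001], [-0.003, -0.001, -1.0]]
wrist_force: [-0.7, 1.6, 0.1]
width: 34.4
grip_force: 0.0
```

>>> jog_arm:
  series:
    - [[0,0,0],[0,0,0],0.3]
    - [[0,0,0],[0,0,0],1]
    - [[0,0,0],[0,0,0],1]
    - [[0,0,0],[0,0,0],1]
  force: 30

```text
t: 11.7
tool_pos: [442.3, -44.6, 69.8]
eef_rot: [[1.0, 0.001, 0.0], [0.001, -1.0, 0.004], [0.0, -0.004, -1.0]]
wrist_force: [0.9, 5.2, -7.2]
width: 12.1
grip_force: 33.1
```

>>> jog_arm:
  series:
    - [[0,0,0],[0,0,-8],1]
    - [[0,0,0],[0,0,-16],1]
    - [[0,0,0],[0,0,-24],1]
    - [[0,0,0],[0,0,-32],1]
    - [[0,0,0],[0,0,-40],1]

```text
t: 12.2
tool_pos: [441.9, -43.4, 69.8]
eef_rot: [[0.761, 0.649, 0.0], [0.649, -0.761, 0.006], [0.004, -0.005, -1.0]]
wrist_force: [-0.4, 9.0, -4.8]
width: 12.6
grip_force: 33.3
```

>>> jog_arm:
  series:
    - [[0,0,0],[0,0,-8],1]
    - [[0,0,0],[0,0,-16],1]
    - [[0,0,0],[0,0,-24],1]
    - [[0,0,0],[0,0,-31.5],1]
    - [[0,0,0],[0,0,-31.5],1]

```text
t: 12.7
tool_pos: [441.2, -42.8, 69.8]
eef_rot: [[0.313, 0.95, -0.001], [0.95, -0.313, 0.008], [0.007, -0.003, -1.0]]
wrist_force: [-1.4, 9.6, -1.5]
width: 12.2
grip_force: 33.7
```

```bash
python3 - <<'E'
from h import *
s=monitor.state();R=np.array(s['eef_rot']);print(s['t'],s['tool_pos'],np.degrees(np.arctan2(R[1,0],R[0,0])),s['wrist_force'],s['wrist_torque'],s['width'],s['q'][5])
E
```

```text
12.7 [441.16167089 -42.81601597  69.76479646] 71.7642267817857 [-1.44940164  9.59800913 -1.4821473 ] [1.81134976 0.22273251 0.06995029] 12.213193488926615 1.6438924368157002
```

Now at 71.8°, so I release, rise and look.

>>> jog_arm:
  series:
    - [[0,0,0],[0,0,0],0.3]
    - [[0,0,0],[0,0,0],0.2]
    - [[0,0,-1],[0,0,0],0.2]
    - [[0,0,-4.5],[0,0,0],0.2]
    - [[-3,0,-9],[0,0,0],0.2]

```text
t: 13.2
tool_pos: [433.2, -71.3, 157.1]
eef_rot: [[0.313, 0.95, -0.001], [0.95, -0.313, 0.001], [0.001, -0.001, -1.0]]
wrist_force: [0.7, -1.0, -0.3]
width: 34.4
grip_force: 0.0
```

>>> jog_arm:
  series:
    - [[-2,-1,-3],[0,0,8],0.2]
    - [[-3,-2,-6],[0,0,16],0.2]
    - [[-3,-3,-7],[0,0,24],0.2]
    - [[-3,-3,-7],[0,0,24],0.2]
    - [[-3,-3,-7],[0,0,24],0.2]

```text
t: 13.7
tool_pos: [396.1, -91.8, 226.6]
eef_rot: [[0.673, 0.739, 0.002], [0.739, -0.673, -0.001], [0.001, 0.002, -1.0]]
wrist_force: [0.6, 0.1, -0.2]
width: 33.9
grip_force: 0.0
```

```bash
python3 - <<'E'
from h import *
p=shot('wrist','w6.png')
s=monitor.state();print(s['t'],s['tool_pos'],s['wrist_force'])
for k,z in dict(bay_empty=8,bay_empty_hook=63,cassette_clean=18,bay_full=8,grip=77,pointer=62,mark_left=55,mark_right=55).items():
    for r in optics.pinpoint(p,k)[:2]: print(k,round(r['score'],2),np.round(r['pixel']),np.round(ray(p,r['pixel'],z)[:2],1))
E
```

```text
13.75 [395.81826765 -91.55905081 225.79216309] [ 0.06723537  0.18218546 -0.56592505]
bay_full 0.65 [463.  38.] [587.6 -66.2]
grip 0.97 [324. 135.] [442.7 -44.9]
grip 0.5 [371. 143.] [465. -73.]
pointer 0.93 [301.  86.] [454.5  -6.6]
mark_left 0.67 [300.  87.] [453.8  -5.7]
mark_right 0.79 [373. 144.] [467.3 -76.8]
```

View pics/w6.png

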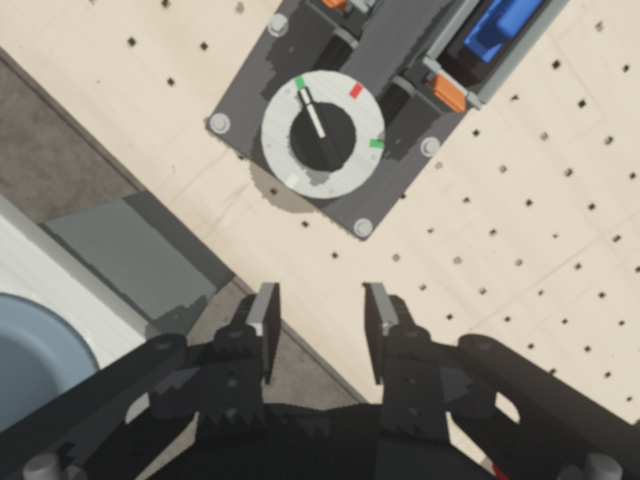

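The pointer at (301,86) stands on the left green mark at (300,83), and in w5 both latch tabs looked alike (shut). The robot is clear, so I hand in.

```bash
python3 -c "
from h import *
print(job.job_done())"
```

```text
the job is handed in; nothing more can be done
None
```

I pressed the clean cassette home in the left bay, where the latch looked shut in the images, turned the selector the shorter way onto the left green mark, and handed the job in; no verdict came back.

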